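# Gauge the cavity depth of a flocked casting and lock the reading

### The job

The probe of the bench depth gauge is parked at the top, locked: turn its knob anticlockwise to unlock it, then gently push the probe down into the green casting until its sprung red tip presses lightly on the bottom (about 3 newtons). Holding it there, turn the knob clockwise fully home to lock it, then let go, so that the probe stays down with its tip still resting lightly on the bottom. Never ram the bottom, and leave the bottle, pot and spool where they stand.

Things in the scene. Friction and masses are not known exactly. Their poses are not given: they have to be found in the camera images.
- gauge: Bench depth gauge, fixed to the table: aluminium base 150 x 180 x 12 mm (x, y, z) with a grey portal, its crossbar along y (180 mm long, 32 mm wide) 115 to 135 mm above the table; nothing of the frame stands higher than 138 mm. Origin under the middle of the base, straight below the vertical probe axis; z up.
- casting: Hollow green creature casting, 85 mm tall, 84 mm across, fixed on the gauge base under the crossbar, open mouth up. Origin at the centre of its underside, 12 mm above the table, on the probe axis.
- mouth (a point): Centre of the casting's mouth (60 mm wide), 97 mm above the table, on the probe axis. Below it the cavity's flat firm bottom lies anywhere from 43 to 74 mm above the table; it is not measured: feel for it. The probe's red ball tip (10 mm) is sprung: it gives way at 0.4 N, then 0.8 N more per mm (up to 10 mm). More than 12 N on the bottom ruins the casting.
- probe: Probe (spindle 12 mm thick) sliding vertically through the crossbar. Origin: lowest point of its tip when not pressed in, on the probe axis; 100 mm above the table fully up, 37 mm fully down. Starts locked, fully up. Unlocked, a return spring lifts it with 1.0 N (top) to 1.6 N (bottom), so it runs up if let go; slide friction 0.5 N.
- knob_bar (a point): Centre (half-way up) of the black bar knob on the probe's top: 46 mm long, 14 mm thick, 24 mm high, yellow mark on one half of its top; grasp across the 14 mm from above. x along the bar, y across, z up. On the probe axis, 128 mm above the origin of probe (228 mm above the table fully up; then 93 mm, fully down 30 mm, above the crossbar's top). It slides and turns with the probe and lock.
- lock (a joint): Angle of the bar knob (rad): grows clockwise seen from above. 0 = fully unlocked (stop); 1.3 = fully locked (stop). The cam starts to bite at about 0.5 and holds well above 1.1; turning takes 0.05 to 0.25 N m; the knob stays where left. Once locked and let go, the probe settles back up 0.5 to 2.5 mm, then holds (tip pressure drops a little). Starts at 1.15 to 1.3, locked. At 0 the bar points 0.65 rad anticlockwise from the gauge's x axis.
- glue_mid (a point): Centre (half-way up) of a loose white glue bottle with orange cap, 42 mm wide, 115 mm tall. Bystander: leave it standing where it is.
- pot_mid (a point): Centre (half-way up) of a loose dark green flock pot with white lid, 56 mm wide, 55 mm tall. Bystander: leave it.
- spool_mid (a point): Centre (half-way up) of a loose blue spool standing on its end, 48 mm wide, 34 mm tall. Bystander: leave it.

How it is judged:
On the way, in this order (a step that is already met when the one before it is completed fails the run):
1. the knob is turned back and the probe unlocked (value of joint lock below 0.4 rad), for 0.1 s.
2. still unlocked, the tip presses lightly on the cavity's bottom (0.6 to 5 N) (contact force between probe and casting between 0.6 and 5 N and value of joint lock below 0.5 rad), for 0.2 s.
3. the knob is turned to lock while the tip stays on the bottom (0.6 to 5 N) (contact force between probe and casting between 0.6 and 5 N and value of joint lock above 1.1 rad), for 0.2 s.
At the end, for the whole second after the job is handed in: The knob is locked (lock joint above 1.1 rad), the probe is at rest and stays down by its lock alone with its tip pressing on the cavity's bottom with 0.6 to 5 N; the bottle, pot and spool stand within 12 mm of where they were (all of step 3 and linear speed of probe below 0.005 m/s and distance of each of glue_mid, pot_mid, spool_mid from where it was at the start of the episode below 0.012 m); the robot touches nothing.
It fails at once if the tip is rammed into the bottom (more than 12 N) (contact force between probe and casting above 12 N).
It fails at once if the glue bottle is pushed away or knocked over (distance of glue_mid from where it was at the start of the episode above 0.012 m).
It fails at once if the flock pot is pushed away or knocked over (distance of pot_mid from where it was at the start of the episode above 0.012 m).
It fails at once if the spool is pushed away or knocked over (distance of spool_mid from where it was at the start of the episode above 0.012 m).
It also fails if it takes over 54 s, if anything falls off the work surface, if the arm or the gripper's body presses on something with over 40 N, if the wrist force passes 120 N, or if a joint passes its speed limit or range.

### The arm

A 7-joint arm with a two-finger parallel gripper is mounted at the origin on the work surface. World frame = base frame: x ahead of the robot, y to its left, z up, the work surface at z = 0. Lengths are in m, angles in rad, forces in N, time in s.
With the tool pointing down it reaches from about 0.35 to 0.775 m from the base axis. Payload 3.1 kg.
Tool frame: the origin (TCP) lies on the centre line of the jaws, within the pads' length; the fingertips stand ahead of it and the grasp point (between the pads) lies 5 mm behind it (nose_length is the x of the fingertips in the tool frame, in m); x points along the fingers, z is the direction in which the jaws open and shut, and the axes are right-handed (so a half turn about x gives the same grasp; the last joint's range is limited). The gripper opens to 85 mm and grips with 20 to 120 N. Pads are 22 mm wide; open, the fingers measure 114 mm over their backs; the gripper's body (76 mm by 85 mm) begins 54 mm behind the grasp point. The pads swing forward as they close: fully open they stand 13 mm farther back than shut.
Start: joints at [1.138, 0.311, 0.014, 1.512, -0.004, 1.319, -0.027], TCP at [0.21, -0.509, 0.245] pointing down, gripper open.
Joint ranges: [-2.7, 2.7], [-0.3, 1.91], [-1.27, 1.3], [0.12, 2.57], [-1.44, 4.58], [0.2, 2.03], [-3.05, 3.05]. Speed limits (rad/s): [2.79, 2.79, 3.14, 3.14, 3.14, 3.14, 3.14].

### API

Orientations are given as a unit quaternion [w, x, y, z].
In Python, from station import sense, snapshot, calibration, sign_off, nose_length gives the robot as it stands.
- The arm moves only by the shell command python3 -m creep 'ROWS'. ROWS is JSON, a list that holds one entry, the list of rows, each a list of 5 numbers: the shift along the tool's x, y, z in mm, then the turn about the tool's x in units of 6 degrees (1.0 is 6 degrees), then the opening, from 0 (shut) to 1 (fully open). In form: [[[dx, dy, dz, yaw, hand], ...]]. A call has 1 to 10 rows; each row shifts and turns the commanded pose from where the row before left it, along the tool's axes as they then stand; what a row does not reach is not made up. A row lasts 1/12 s, in which the tool goes at most 41.7 mm and 7.16 degrees, less where a joint would pass 70% of its speed; a pose out of reach is approached as far as the arm can. A call with a gripper value outside its range is refused whole. The fingers move at their own pace and stop on an object; the grip force is fixed at half the most. Time passes only in rows, so rows that do not move let the fingers close. It gives the time, the measured TCP pose, the force and the opening at its end, in the units of the state.
- sense(): the state, without advancing time (a new reading comes with each control period).
- snapshot(name): name is "scene" or "top" or "wrist"; returns (picture, depth): 384x512x3 uint8, red, green, blue; 384x512 float32, m along the optical axis (not along the pixel's ray), 0 where there is no reading.
- calibration(name): a dict with "vfov" (degrees; the focal length in pixels is half the picture's height over the tangent of half this angle, whatever the lens; pixels are square), "cx", "cy" (the principal point, pixels), "view" (4x4, takes a point from world to camera coordinates). Camera axes: x right, y down, z forward; pixel columns grow to the right and rows downward; lengths in m; the calibration is good to about 2 mm. A picture is of the moment at which its call begins: read the wrist's pose just before it. calibration takes no time and is no camera call; for the wrist camera it gives the pose at the moment of the call.
- sign_off(): hands the job in, once; it reports no verdict.
The state is a dict: "t": time; "qpos": joint angles; "joint_vel": joint speeds; "joint_torque": joint torques, N m; "tcp_pos": TCP position; "tcp_rot": TCP orientation; "contact_force": force on the tool from outside, world axes, zero at the start; "ft_torque": the same for the moment, N m; "opening": finger opening in m.
Only numpy, scipy, OpenCV 4.12 (cv2) and the standard library are available. Lean on these libraries where they do the work, as an engineer would, in place of code of your own. Each camera call takes 0.05 s, during which the arm holds its last target. There are 200 camera calls.

## Working session

There is one attempt and no reset: what is moved stays moved. The work goes in short steps, Python scripts to look and compute and a shell command to move; the robot and the scene stay as the last step left them, time stands still between calls to the robot, and variables do not carry over. Pictures are saved under pics/ and viewed, about 8 in all and at most 12, crops included, and the job is handed in when it is done.

```bash
ls; mkdir -p pics; cat > h.py <<'E'
import numpy as np,cv2
from station import sense,snapshot,calibration,sign_off,nose_length
def world(name,u,v,z=None,d=None,c=None):
    c=c or calibration(name);f=192/np.tan(np.radians(c['vfov']/2))
    T=np.linalg.inv(np.array(c['view']));r=T[:3,:3]@np.array([(u-c['cx'])/f,(v-c['cy'])/f,1.]);o=T[:3,3]
    return o+r*((z-o[2])/r[2] if d is None else d)
E
python3 - <<'E'
from h import *
s=sense();print(s,nose_length)
a=[]
for n in("scene","top"):
    p,d=snapshot(n);a.append(p);np.save(n+'.npy',d);cv2.imwrite(f'pics/{n}0.png',p[...,::-1]);print(n,calibration(n))
E
```

```text
pics
{'t': 0.0, 'qpos': array([ 1.13832818,  0.31173957,  0.0140197 ,  1.51306099, -0.0044027 ,
        1.31922401, -0.02722711]), 'joint_vel': array([ 3.40028505e-04, -5.59368313e-05, -2.45884832e-03, -4.73947015e-04,
        1.82772928e-04,  1.10952840e-03, -1.29908845e-03]), 'joint_torque': array([-2.11038914e-04, -3.79917562e+01,  1.46062374e-01, -2.30590886e+01,
        1.22151570e-02,  1.37990591e-02, -6.49759670e-06]), 'tcp_pos': array([ 0.2092243 , -0.50788578,  0.24421191]), 'tcp_rot': array([ 0.5868371 ,  0.39384939,  0.58828743, -0.39296663]), 'contact_force': array([-0.10726881,  0.30786754,  0.8730981 ]), 'ft_torque': array([ 0.01256017, -0.02676107,  0.03834709]), 'opening': 0.0853394124999729} 0.014
scene {'vfov': 54.83789628037328, 'cx': 258.42243888651313, 'cy': 186.9901388234754, 'view': array([[ 0.19139708,  0.98134868,  0.01794233, -0.18080917],
       [ 0.60250124, -0.10303852, -0.79143877, -0.22002828],
       [-0.77482864,  0.16228935, -0.61098507,  1.31607329],
       [ 0.        ,  0.        ,  0.        ,  1.        ]])}
top {'vfov': 45.3327612140434, 'cx': 257.07120854137264, 'cy': 198.23088582746394, 'view': array([[-0.02763103, -0.99961744,  0.00122303,  0.07338764],
       [-0.99408307,  0.02734943, -0.10512307,  0.58421935],
       [ 0.1050494 , -0.00412045, -0.99445847,  0.96229683],
       [ 0.        ,  0.        ,  0.        ,  1.        ]])}
```

View pics/top0.png

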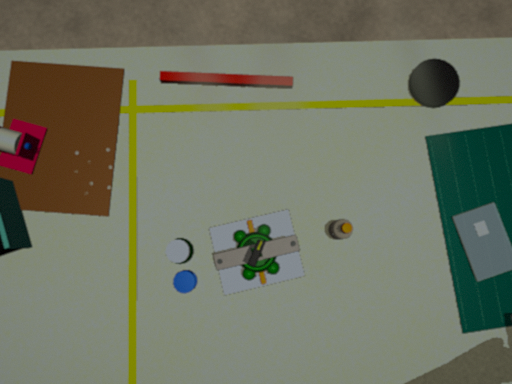

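View pics/scene0.png

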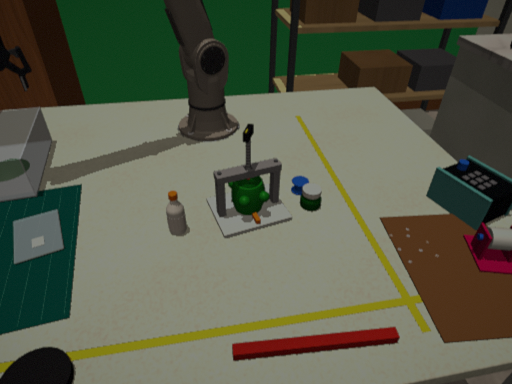

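The top view shows the gauge centred near (257,252), with the knob near (256,252). The bottle is at (341,229), the pot at (180,251) and the spool at (185,281). I'll crop in on the gauge.

```bash
python3 - <<'E'
from h import *
p=cv2.imread('pics/top0.png');d=np.load('top.npy')
cv2.imwrite('pics/c0.png',cv2.resize(p[200:304,200:310],None,fx=5.5,fy=5.5,interpolation=cv2.INTER_CUBIC))
# height map via depth
v,u=np.mgrid[200:304,165:365];
c=calibration('top');f=192/np.tan(np.radians(c['vfov']/2));T=np.linalg.inv(c['view'])
D=d[200:304,165:365];P=np.stack([(u-c['cx'])/f*D,(v-c['cy'])/f*D,D],-1)@T[:3,:3].T+T[:3,3]
for n,lo,hi in(('knob',.225,.26),('bar',.12,.145),('base',.006,.02)):
    m=(P[...,2]>lo)&(P[...,2]<hi)&(D>0)&(u>205)&(u<310);q=P[m]
    r=cv2.minAreaRect((q[:,:2]*1000).astype(np.float32));print(n,m.sum(),q.mean(0),r)
for n,(a,b) in dict(glue=(341,229),pot=(180,251),spool=(185,281)).items(): print(n,P[b-200,a-165])
E
```

```text
knob 227 [0.4715533  0.06177241 0.23997987] ((471.6618347167969, 61.737220764160156), (13.948471069335938, 45.662105560302734), 65.15137481689453)
bar 1250 [0.47138363 0.06200272 0.13518077] ((471.4333190917969, 61.769134521484375), (31.983745574951172, 163.9672088623047), 11.813859939575195)
base 3122 [0.47164962 0.06171115 0.01222028] ((487.3936767578125, 62.90233612060547), (204.93243408203125, 197.83897399902344), 3.509989023208618)
glue [ 0.51232464 -0.10768381  0.10233161]
pot [0.47749245 0.22007501 0.05908246]
spool [0.41429126 0.2139295  0.03639241]
```

View pics/c0.png

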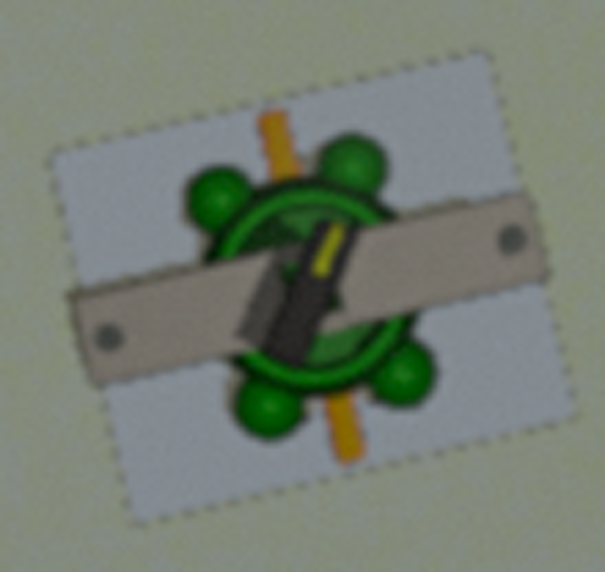

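The knob is at (0.4715, 0.0619) and the bar heads −24.9°. The gauge x axis is at 11.8°, so lock ≈ 1.29. I'll lift, travel over the knob, and turn about 47° clockwise, so the later unlock stays within the joint 7 range.

```bash
python3 -m creep '[[[-30,0,0,0,1],[-30,0,0,0,1],[0,28.7,-26.7,0,1],[0,28.7,-26.7,0,1],[0,28.7,-26.7,0,1],[0,28.7,-26.7,0,1],[0,28.7,-26.7,0,1],[0,28.7,-26.7,0,1],[0,28.7,-26.7,0,1],[0,28.7,-26.7,0,1]]]'; python3 -m creep '[[[0,28.7,-26.7,0,0.6],[0,28.7,-26.7,0,0.6],[0,28.7,-26.7,0,0.6],[0,28.7,-26.7,0,0.6],[0,28.7,-26.7,0,0.6],[0,28.7,-26.7,0,0.6],[0,28.7,-26.7,0,0.6],[0,28.7,-26.7,0,0.6],[0,0,0,1,0.6],[0,0,0,1,0.6]]]'
python3 -m creep '[[[0,0,0,1,0.6],[0,0,0,1,0.6],[0,0,0,1,0.6],[0,0,0,1,0.6],[0,0,0,1,0.6],[0,0,0,0.9,0.6],[0,0,0,0,0.6],[0,0,0,0,0.6]]]'
cat >> h.py <<'E'
from scipy.spatial.transform import Rotation
def st(goal=(.4715,.0619,.223),head=-114.85):
    s=sense();R=Rotation.from_quat(np.roll(s['tcp_rot'],-1)).as_matrix();h=np.degrees(np.arctan2(R[1,2],R[0,2]))
    print('t',round(s['t'],2),'tcp',s['tcp_pos'].round(4),'head',h.round(2),'down',R[:,0].round(3),'F',s['contact_force'].round(2),'M',s['ft_torque'].round(3),'op',round(s['opening'],4),'q',s['qpos'].round(2))
    print('shift mm',(R.T@(np.array(goal)-s['tcp_pos'])*1000).round(1),'yaw',((h-head)/6).round(2))
E
python3 -c "
from h import *
st();p,d=snapshot('wrist');cv2.imwrite('pics/w1.png',p[...,::-1])"
```

```text
t: 0.93
tcp_pos: [0.3405, -0.2215, 0.305]
tcp_rot: [0.587, 0.393, 0.588, -0.394]
contact_force: [0.5, -0.9, 0.9]
opening: 0.0853
t: 1.77
tcp_pos: [0.4712, 0.0648, 0.3046]
tcp_rot: [0.543, 0.452, 0.545, -0.452]
contact_force: [0.1, -0.9, 0.0]
opening: 0.0515
t: 2.43
tcp_pos: [0.4711, 0.0613, 0.3049]
tcp_rot: [-0.381, -0.596, -0.381, 0.596]
contact_force: [0.2, 0.1, 0.3]
opening: 0.051
t 2.43 tcp [0.4711 0.0613 0.3049] head -114.86 down [-0.001 -0.    -1.   ] F [0.17 0.06 0.27] M [0.072 0.014 0.019] op 0.051 q [ 0.28  0.16 -0.52  1.58  0.08  1.43 -2.25]
shift mm [81.9  0.2 -0.7] yaw -0.0
```

View pics/w1.png

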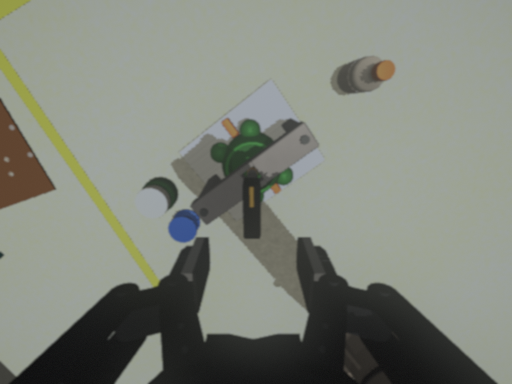

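The wrist view shows the bar (column ~252, rows 178–238) upright and centred between the fingers (209 and 298). I'll descend and close on it.

```bash
python3 -m creep '[[[20,0,0,0,0.6],[20,0,0,0,0.6],[20,0,-0.4,0,0.6],[15,0,-0.3,0,0.6],[7,0,0,0,0.6],[0,0,0,0,0.6],[0,0,0,0,0.6]]]'; python3 -c "
from h import *
st()"; python3 -m creep '[[[0,0,0,0,0],[0,0,0,0,0],[0,0,0,0,0],[0,0,0,0,0],[0,0,0,0,0],[0,0,0,0,0],[0,0,0,0,0],[0,0,0,0,0]]]'; python3 -c "
from h import *
st()"
```

```text
t: 3.07
tcp_pos: [0.4718, 0.0621, 0.2236]
tcp_rot: [0.38, 0.596, 0.38, -0.596]
contact_force: [-0.0, 0.6, 0.1]
opening: 0.0513
t 3.07 tcp [0.4718 0.0621 0.2236] head -114.96 down [ 0.  0. -1.] F [-0.05  0.56  0.12] M [ 0.03  -0.032 -0.006] op 0.0513 q [ 0.27  0.21 -0.52  1.73  0.11  1.23 -2.28]
shift mm [ 0.6 -0.2  0.3] yaw -0.02
t: 3.73
tcp_pos: [0.4726, 0.0625, 0.2244]
tcp_rot: [0.38, 0.597, 0.38, -0.595]
contact_force: [0.6, 2.0, 5.3]
opening: 0.0129
t 3.73 tcp [0.4726 0.0625 0.2244] head -114.99 down [ 0.003  0.001 -1.   ] F [0.61 2.03 5.32] M [ 0.128 -0.044 -0.023] op 0.0129 q [ 0.27  0.21 -0.52  1.72  0.11  1.23 -2.28]
shift mm [ 1.4 -0.8  1. ] yaw -0.02
```

```bash
python3 -m creep '[[[0,0,0,-1,0],[0,0,0,-1,0],[0,0,0,-1,0],[0,0,0,-1,0],[0,0,0,-1,0],[0,0,0,-1,0],[0,0,0,-1,0]]]';python3 -m creep '[[[0,0,0,-1,0],[0,0,0,-1,0],[0,0,0,-1,0],[0,0,0,-1,0],[0,0,0,-0.8,0],[0,0,0,0,0],[0,0,0,0,0],[0,0,0,0,0],[0,0,0,0,0]]]'; python3 -c "
from h import *
p,d=snapshot('scene');cv2.imwrite('pics/s1.png',cv2.resize(p[100:250,150:350,::-1],None,fx=4,fy=4))
st(head=-40.9)
for i in range(4): snapshot('top');s=sense();print(s['t'],s['contact_force'].round(2),s['tcp_pos'].round(4))"
```

```text
t: 4.32
tcp_pos: [0.4718, 0.0623, 0.2233]
tcp_rot: [0.569, 0.419, 0.569, -0.419]
contact_force: [0.1, 0.7, 0.7]
opening: 0.0131
t: 5.07
tcp_pos: [0.4716, 0.0624, 0.2232]
tcp_rot: [0.655, 0.267, 0.655, -0.266]
contact_force: [0.7, 1.5, 0.4]
opening: 0.0129
t 5.12 tcp [0.4716 0.0623 0.2232] head -44.25 down [-0.  0. -1.] F [0.15 1.   1.22] M [ 0.663 -0.332 -0.052] op 0.013 q [ 0.41  0.23 -0.69  1.72  0.16  1.24 -1.09]
shift mm [ 0.2 -0.4  0.2] yaw -0.56
5.1667 [0.89 1.06 0.33] [0.4716 0.0623 0.2232]
5.2167 [0.01 1.22 0.56] [0.4716 0.0623 0.2232]
5.2667 [0.57 1.44 0.61] [0.4716 0.0623 0.2232]
5.3167 [0.17 1.48 1.19] [0.4716 0.0623 0.2232]
```

View pics/s1.png

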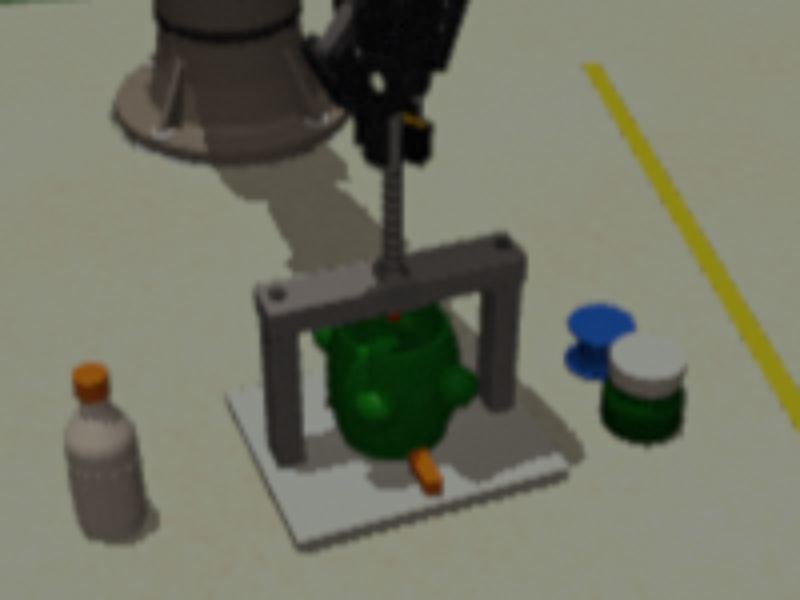

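Unlocked: the turn was about 70.7°, so lock ≈ 0.06, and the scene view shows the red tip still above the mouth (crop ~393,315) and the bystanders in place. I'll descend 20 mm in free space, take a baseline, then feel for the bottom in small steps.

```bash
python3 -m creep '[[[2,0,0,0,0],[3,0,0,0,0],[3,0,0,0,0],[3,0,0,0,0],[3,0,0,0,0],[3,0,0,0,0],[3,0,0,0,0],[0,0,0,0,0],[0,0,0,0,0]]]'
cat >> h.py <<'E'
def avg(n=6):
    a=[]
    for i in range(n): snapshot('top');s=sense();a.append(s['contact_force'])
    a=np.array(a);print('t',round(s['t'],2),'z',(s['tcp_pos']*1000).round(2),'F',a.mean(0).round(2),'sd',(a.std(0)/n**.5).round(2))
E
python3 -c "
from h import *
avg()"
for k in 1; do python3 -m creep '[[[2,0,0,0,0],[0,0,0,0,0]]]'|grep -E 'pos|force'; python3 -m creep '[[[2,0,0,0,0],[0,0,0,0,0]]]'|grep -E 'pos|force'; python3 -m creep '[[[2,0,0,0,0],[0,0,0,0,0]]]'|grep -E 'pos|force'; python3 -m creep '[[[2,0,0,0,0],[0,0,0,0,0]]]'|grep -E 'pos|force'; python3 -c "
from h import *
avg(4)"; done
```

```text
t: 6.07
tcp_pos: [0.4716, 0.0622, 0.2029]
tcp_rot: [0.655, 0.266, 0.655, -0.266]
contact_force: [0.4, 2.7, 1.0]
opening: 0.0132
t 6.37 z [471.6   62.17 203.31] F [0.56 2.43 0.48] sd [0.13 0.15 0.2 ]
tcp_pos: [0.4716, 0.0621, 0.2012]
contact_force: [1.3, 2.4, 0.9]
tcp_pos: [0.4716, 0.0621, 0.199]
contact_force: [1.6, 2.7, 0.2]
tcp_pos: [0.4716, 0.0621, 0.197]
contact_force: [0.9, 2.8, 1.2]
tcp_pos: [0.4716, 0.0621, 0.195]
contact_force: [0.7, 2.7, 0.6]
t 7.23 z [471.63  62.11 195.18] F [0.4  2.46 0.56] sd [0.2  0.09 0.15]
```

```bash
echo 'from h import *
avg(4)'>a.py
python3 -m creep '[[[1,0,0,0,0],[1,0,0,0,0],[0,0,0,0,0]]]'>/dev/null; python3 a.py;python3 -m creep '[[[1,0,0,0,0],[1,0,0,0,0],[0,0,0,0,0]]]'>/dev/null; python3 a.py; python3 -m creep '[[[1,0,0,0,0],[1,0,0,0,0],[0,0,0,0,0]]]'>/dev/null; python3 a.py
```

```text
t 7.68 z [471.61  62.05 193.18] F [0.44 2.98 0.6 ] sd [0.2  0.07 0.17]
t 8.13 z [471.63  62.04 191.2 ] F [0.37 3.43 0.82] sd [0.27 0.12 0.12]
t 8.58 z [471.63  62.05 189.19] F [0.84 2.98 1.24] sd [0.08 0.12 0.28]
```

```bash

python3 -m creep '[[[1,0,0,0,0],[1,0,0,0,0],[0,0,0,0,0]]]'>/dev/null; python3 a.py;python3 -m creep '[[[1,0,0,0,0],[1,0,0,0,0],[0,0,0,0,0]]]'>/dev/null; python3 a.py
```

```text
t 9.03 z [471.66  62.05 187.27] F [-0.07  2.58  1.88] sd [0.16 0.16 0.12]
t 9.48 z [471.66  62.09 185.32] F [-0.1   2.63  3.15] sd [0.13 0.12 0.16]
```

Contact is at TCP z ≈ 188.2 mm, and the force rises at about the 0.8 N/mm the spring predicts. I'll press 1 mm more and average for longer.

```bash

python3 -m creep '[[[1,0,0,0,0],[0,0,0,0,0],[0,0,0,0,0]]]'>/dev/null; python3 -c "
from h import *
avg(10);st(head=-115.3)"
```

```text
t 10.23 z [471.72  62.05 184.36] F [-0.4   2.85  4.04] sd [0.15 0.19 0.13]
t 10.23 tcp [0.4717 0.062  0.1844] head -44.2 down [ 0. -0. -1.] F [-0.83  3.5   3.71] M [ 1.061 -0.097 -0.027] op 0.0128 q [ 0.4   0.27 -0.68  1.78  0.19  1.15 -1.11]
shift mm [-38.6  -0.3  -0. ] yaw 11.85
```

```bash
python3 -m creep '[[[0,0,0,1,0],[0,0,0,1,0],[0,0,0,1,0],[0,0,0,1,0]]]'; python3 a.py; python3 -m creep '[[[0,0,0,1,0],[0,0,0,1,0],[0,0,0,1,0],[0,0,0,1,0],[0,0,0,1,0],[0,0,0,1,0],[0,0,0,1,0],[0,0,0,1,0],[0,0,0,0,0],[0,0,0,0,0]]]'; python3 -c "
from h import *
avg(6);st(head=-115.3)"
```

```text
t: 10.57
tcp_pos: [0.4718, 0.0621, 0.1843]
tcp_rot: [0.585, 0.398, 0.584, -0.398]
contact_force: [-0.8, 3.6, 3.2]
opening: 0.0131
t 10.77 z [471.76  62.01 184.32] F [-0.42  3.    4.06] sd [0.13 0.17 0.16]
t: 11.6
tcp_pos: [0.4722, 0.0617, 0.1844]
tcp_rot: [0.375, 0.6, 0.374, -0.599]
contact_force: [1.5, 2.6, 2.5]
opening: 0.0128
t 11.9 z [472.18  61.67 184.41] F [2.44 1.63 2.82] sd [0.31 0.1  0.11]
t 11.9 tcp [0.4722 0.0617 0.1844] head -116.15 down [ 0.001 -0.    -1.   ] F [3.41 1.23 2.95] M [ 0.565 -0.699  0.226] op 0.0125 q [ 0.24  0.24 -0.48  1.79  0.12  1.14 -2.31]
shift mm [-38.6  -0.7   0.1] yaw -0.14
```

```bash
python3 -m creep '[[[0,0,0,0.3,0],[0,0,0,0.2,0],[0,0,0,0,0],[0,0,0,0,0],[0,0,0,0,0]]]'; python3 -c "
from h import *
avg(4);st(head=-115.3)"
```

```text
t: 12.32
tcp_pos: [0.4722, 0.0616, 0.1844]
tcp_rot: [0.359, 0.61, 0.358, -0.609]
contact_force: [5.1, 0.2, 2.9]
opening: 0.0128
t 12.52 z [472.14  61.65 184.41] F [ 4.54 -0.57  2.28] sd [0.23 0.33 0.06]
t 12.52 tcp [0.4721 0.0617 0.1844] head -119.18 down [ 0.001 -0.001 -1.   ] F [5.24 0.23 2.16] M [ 0.143 -1.111  1.132] op 0.0127 q [ 0.23  0.24 -0.47  1.79  0.12  1.14 -2.36]
shift mm [-38.6  -0.6   0.1] yaw -0.65
```

Moment is 1.13 N m, so the knob is hard against its stop. I'll ease the twist slightly, open, and check before lifting clear.

```bash
python3 -m creep '[[[0,0,0,-0.4,0],[0,0,0,0,0],[0,0,0,0,0]]]'; python3 -c "
from h import *
avg(3);st()";python3 -m creep '[[[0,0,0,0,0.6],[0,0,0,0,0.6],[0,0,0,0,0.6],[0,0,0,0,0.6],[0,0,0,0,0.6],[0,0,0,0,0.6]]]'; python3 -m creep '[[[-10,0,0,0,0.6],[-20,0,0,0,0.6],[-30,0,0,0,0.6],[-30,0,0,0,0.6],[-30,0,0,0,0.6],[-20,0,0,0,0.6],[0,0,0,0,0.6],[0,0,0,0,0.6]]]'; python3 -c "
from h import *
st();p,d=snapshot('wrist');c=calibration('wrist');cv2.imwrite('pics/w2.png',p[...,::-1])
f=192/np.tan(np.radians(c['vfov']/2));T=np.linalg.inv(c['view']);v,u=np.mgrid[:384,:512]
P=np.stack([(u-c['cx'])/f*d,(v-c['cy'])/f*d,d],-1)@T[:3,:3].T+T[:3,3]
m=(d>0)&(abs(P[...,0]-.4715)<.03)&(abs(P[...,1]-.062)<.03)&(P[...,2]>.17)&(P[...,2]<.24)
q=P[m];top=np.percentile(q[:,2],60);q=q[abs(q[:,2]-top)<.004];print(len(q),q.mean(0),np.median(q[:,2]),cv2.minAreaRect((q[:,:2]*1000).astype(np.float32)))
m=(d>0)&(abs(P[...,2]-.135)<.006)&(abs(P[...,0]-.4715)<.1)&(abs(P[...,1]-.062)<.1);print('bar z',np.median(P[m][:,2]),m.sum(),cv2.minAreaRect((P[m][:,:2]*1000).astype(np.float32)))
"
```

```text
t: 12.77
tcp_pos: [0.4721, 0.0618, 0.1844]
tcp_rot: [0.37, 0.603, 0.37, -0.602]
contact_force: [5.8, -0.1, 2.3]
opening: 0.0132
t 12.92 z [472.1   61.81 184.4 ] F [4.99 0.22 2.26] sd [0.07 0.15 0.05]
t 12.92 tcp [0.4721 0.0618 0.1844] head -116.95 down [ 0.001  0.    -1.   ] F [ 4.95 -0.15  2.38] M [ 0.263 -1.248  0.533] op 0.0128 q [ 0.24  0.24 -0.48  1.79  0.12  1.14 -2.32]
shift mm [-38.6  -0.5   0.2] yaw -0.35
t: 13.42
tcp_pos: [0.471, 0.0618, 0.1839]
tcp_rot: [-0.37, -0.602, -0.371, 0.603]
contact_force: [-0.1, 0.2, -0.5]
opening: 0.0514
t: 14.08
tcp_pos: [0.4723, 0.0624, 0.3261]
tcp_rot: [0.371, 0.603, 0.37, -0.601]
contact_force: [-0.6, -0.6, -0.1]
opening: 0.0516
t 14.08 tcp [0.4723 0.0624 0.3261] head -116.8 down [ 0.004  0.    -1.   ] F [-0.57 -0.6  -0.07] M [-0.035  0.045  0.052] op 0.0516 q [ 0.25  0.15 -0.48  1.53  0.07  1.47 -2.27]
shift mm [103.1  -0.8   1. ] yaw -0.33
614 [0.47280149 0.06260426 0.19893101] 0.1990148941206448 ((472.05755615234375, 63.019195556640625), (13.989870071411133, 45.201541900634766), 63.610103607177734)
bar z 0.1333982560466543 3020 ((471.3554992675781, 63.225341796875), (32.332489013671875, 163.9552459716797), 11.85257339477539)
```

View pics/w2.png

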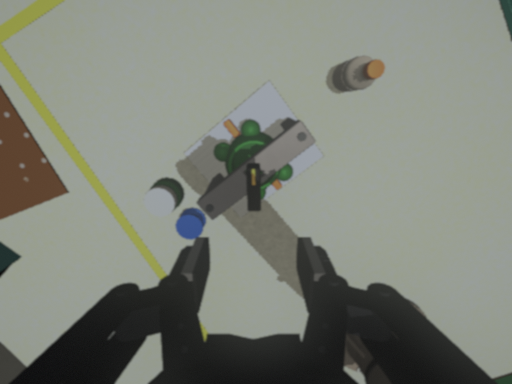

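The knob is at −38.2° to the gauge, which gives lock ≈ 1.31, fully home. The bystanders look undisturbed. I'll move the arm aside and recheck the probe height with the top camera, the same one used for the initial measurement.

```bash
python3 -c "
from h import *
s=sense();R=Rotation.from_quat(np.roll(s['tcp_rot'],-1)).as_matrix();print(R.T@[-.0,-240,0])"
```

```text
[3.69037013e-02 1.08240255e+02 2.14205616e+02]
```

```bash
python3 -m creep '[[[0,13.5,27,0,0.6],[0,13.5,27,0,0.6],[0,13.5,27,0,0.6],[0,13.5,27,0,0.6],[0,13.5,27,0,0.6],[0,13.5,27,0,0.6],[0,13.5,27,0,0.6],[0,13.5,27,0,0.6],[0,0,0,0,0.6],[0,0,0,0,0.6]]]'; python3 - <<'E'
from h import *
p,d=snapshot('top');cv2.imwrite('pics/t2.png',p[...,::-1]);c=calibration('top')
f=192/np.tan(np.radians(c['vfov']/2));T=np.linalg.inv(c['view']);v,u=np.mgrid[:384,:512]
def pts(d): return np.stack([(u-c['cx'])/f*d,(v-c['cy'])/f*d,d],-1)@T[:3,:3].T+T[:3,3]
for n,D in(('before',np.load('top.npy')),('now',d)):
    P=pts(D);near=(D>0)&(abs(P[...,0]-.4715)<.026)&(abs(P[...,1]-.062)<.026)&(P[...,2]>.17)&(P[...,2]<.25)
    q=P[near];t=np.median(q[:,2]);q=q[abs(q[:,2]-t)<.005]
    b=P[(D>0)&(abs(P[...,2]-.135)<.005)&(abs(P[...,0]-.47)<.05)&(abs(P[...,1]-.062)<.09)]
    print(n,len(q),np.median(q[:,2]),q[:,2].std(),'bar',np.median(b[:,2]),cv2.minAreaRect((q[:,:2]*1000).astype(np.float32)))
    for m,(x,y,lo,hi) in dict(glue=(.512,-.108,.09,.125),pot=(.477,.22,.045,.065),spool=(.414,.214,.025,.045)).items():
        q=P[(D>0)&(abs(P[...,0]-x)<.04)&(abs(P[...,1]-y)<.04)&(P[...,2]>lo)&(P[...,2]<hi)];print(m,len(q),q.mean(0).round(4) if len(q) else '')
E
```

```text
t: 14.97
tcp_pos: [0.4692, -0.1816, 0.3223]
tcp_rot: [-0.368, -0.602, -0.37, 0.604]
contact_force: [-0.6, 0.9, 0.4]
opening: 0.0515
before 227 0.24005627930421136 0.0013541963955932936 bar 0.13513013277728675 ((471.6618347167969, 61.737220764160156), (13.948471069335938, 45.662105560302734), 65.15137481689453)
glue 105 [ 0.5137 -0.1164  0.1129]
pot 452 [0.4777 0.2259 0.0552]
spool 408 [0.4136 0.2159 0.0338]
now 205 0.2005973925274519 0.001653862512486659 bar 0.13528851846455836 ((471.5386657714844, 61.70088195800781), (13.870210647583008, 45.76294708251953), 64.35953521728516)
glue 105 [ 0.5139 -0.1163  0.1131]
pot 453 [0.4777 0.2259 0.055 ]
spool 409 [0.4137 0.2159 0.0339]
```

View pics/t2.png

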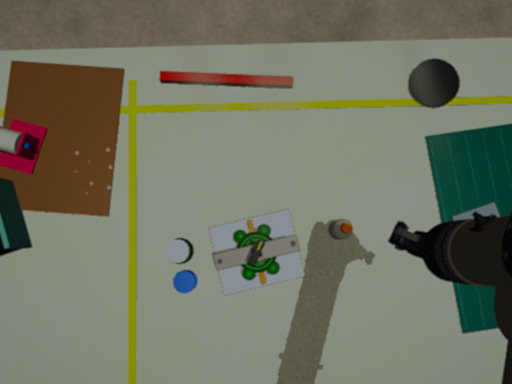

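The probe height agrees with the touch data. At first contact the knob had dropped about 36.2 mm and it now sits 39.5 mm down, so the tip is compressed about 3.3 mm (≈3 N). The knob is at lock ≈ 1.3, the bystanders haven't moved, and the gripper is clear at (400,235), so I'm handing in.

```bash
python3 -c "
from station import sign_off;print(sign_off())"
```

```text
the job is handed in; nothing more can be done
None
```

I unlocked the knob, pushed the probe down until the tip pressed on the bottom, locked it fully home, let go and handed the job in at about 15 s. No verdict is reported.

- **Contact:** I first felt the bottom at a TCP height of about 188.2 mm, then pressed about 3.8 mm further, to roughly 3.5 N at the tip.
- **Lock:** I turned the knob until it was hard against its stop, with the wrist moment reaching about 1.1 N m. The final pictures put the lock at about 1.3 rad.
- **Tip pressure after release:** The top camera shows the probe 39.5 mm below its start. That leaves the tip compressed about 3.3 mm, or roughly 3 N. This is worked out from the height, because nothing measured the force once I let go.
- **Bystanders and gripper:** The bottle, pot and spool are within about 0.3 mm of where they started, and the gripper touches nothing.

**Disagreement:** My simple TCP reading gave a drop of 38.8 mm, while the camera gave 39.5 mm after release, when the probe should have settled back up. The likely cause is that the arm sagged about 1.2 mm together with the probe as it unlocked. Counting that, the drop while held is 40.0 mm and the settle about 0.5 mm, within the expected range.

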